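# Click the seal timer's dial to blue and start it

## Robot

A 6-joint arm with a two-finger parallel gripper is mounted at the origin on the work surface; the furniture and walls round the work are solid. World frame = base frame: x ahead of the robot, y to its left, z up, the work surface at z = 0. Lengths are in m, angles in rad, forces in N, time in s.
With the tool pointing down it reaches from about 0.425 to 0.925 m from the base axis. Payload 12.5 kg.
Tool frame: the origin (TCP) lies midway between the tips of the shut fingers; the grasp point (between the pads) lies r.pinch_z behind it (r.pinch_z is the distance from the TCP to the grasp point, in m); z points along the fingers, y is the line along which they close (so a half turn about z gives the same grasp; the last joint's range is limited). The gripper opens to 85 mm and grips with 20 to 120 N. Pads are 22 mm wide; open, the fingers measure 114 mm over their backs; the gripper's body (76 mm by 85 mm) begins 54 mm behind the grasp point. The pads swing forward as they close: fully open they stand 13 mm farther back than shut.
Start: joints at [1.194, 0.491, 1.559, -0, 1.092, -0.106], TCP at [0.167, 0.602, 0.194] pointing down, gripper open.
Joint ranges: [-3.1, 3.1], [-0.84, 2.19], [0.05, 2.79], [-1.13, 4.28], [0.06, 2.93], [-2.69, 2.69]. Speed limits (rad/s): [2.22, 2.22, 2.79, 3.14, 3.14, 3.14].

## Interface

Orientations are given as a rotation vector (axis times angle).
In Python, from workcell import monitor, imaging, job, r gives the robot as it stands. The module is installed in compiled form; this text tells all that it offers.
- The arm moves only by the tool apply_moves, never from a script. Its argument "moves" is a list of rows, each a list of 2 entries, a list of its own where there are three numbers: the shift along the tool's x, y, z in mm, then the turn about the tool's z in rad. In form: [[[tx, ty, tz], twist], ...]. A call has 1 to 5 rows; each row is the pose to reach, as a shift and turn from the pose commanded when the call began, along the tool's axes at that moment; what a row does not reach only later rows make up. A row lasts 1/8 s, in which the tool goes at most 62.5 mm and 10.7 degrees, less where a joint would pass 70% of its speed; a pose out of reach is approached as far as the arm can. A call with a gripper value outside its range is refused whole. "claw" is the opening, from 0 (shut) to 1 (fully open), set as the call begins (left out, the last holds). The fingers move at their own pace and stop on an object; "newtons" is the grip in N (left out, the last holds). Time passes only in rows, so rows that repeat a pose let the fingers close. It gives the time, the measured TCP pose, the force, the opening and the grip force at its end, in the units of the state.
- monitor.state(): the state, without advancing time (a new reading comes with each control period).
- imaging.read_camera(name): name is "scene" or "top" or "wrist"; returns a dict with "color" (384x512x3 uint8, blue, green, red), "camera_matrix" (3x3 intrinsics, pixels), "origin" and "rotation" of the camera in the world. Camera axes: x right, y down, z forward; pixel columns grow to the right and rows downward; lengths in m; the calibration is good to about 2 mm. A picture is of the moment at which its call begins. There is no depth.
- job.sign_off(): hands the job in; it is judged then, once.
Trained networks look in a picture, given as the dict that the camera call returned (one of the last four; its "shot" number tells which), for a name from the list of things; names that differ only in an ending like _2 or _b are one class to them, and where a whole thing is asked for, a point or a joint stands for the part that bears it (a point fixed in the world has none). Each returns a list of dicts, best first, with "p" (0 to 1); they miss things now and then, are a little off and sometimes report something else, mostly with a low value. They report only what shows in the picture. A call takes as long as a camera call.
- imaging.search_frame(picture, thing): "at" ([x, y, z] in m, in world coordinates, good to about 4 mm: the middle of the surface that is visible of it).
- imaging.trace(picture, thing): "region" (384x512 bool, what is visible of it).
The state is a dict: "time_s": time; "joint_positions": joint angles; "joint_velocities": joint speeds; "tau": joint torques, N m; "eef_pos": TCP position; "tcp_rot": TCP orientation; "ft_force": force on the tool from outside, world axes, zero at the start; "torque": the same for the moment, N m; "grip_width": finger opening in m; "gripper_force": force on a finger pad.
Only numpy, scipy, OpenCV 4.12 (cv2) and the standard library are available. Lean on these libraries where they do the work, as an engineer would, in place of code of your own. Each camera call takes 0.05 s, during which the arm holds its last target. There are 200 camera calls.

## Task

Set the bench timer for the next sealing run: with a fingertip pressed on the flat knurled dial, turn it by friction, clockwise, until it clicks into place with its white pointer at the blue dot. Then press the green start key all the way down and let go. Nothing is to be gripped, and the cups and other things standing around must stay as they are.

Things in the scene. Friction and masses are not known exactly. Their poses are not given: they have to be found in the camera images.
- timer: bench timer: a light grey box, 190 x 125 x 30 mm (its x, y, z), fixed to the table. Origin: centre of its underside, z up; its x axis points away from the robot and somewhat to the right. On top: the dial (axis at x = +36 mm, y = 0 in this frame) in a black bezel ring (radius 44 to 57 mm, top 45 mm above the table), and the green start key (x = -62 mm, y = 0).
- dial_top (a point): centre of the top face of the dial, 49 mm above the table at rest: a flat black disc 84 mm across with grey knurling ribs (17 to 41 mm from the axis) and a white pointer line, 4 mm proud of the bezel. Its spring seat yields straight down: it starts to sink at about 1 N and is at its stop, 5 mm down, at about 11 N. A fingertip pressing it 5 to 10 N at 30 mm from the axis turns it by friction.
- dial (a joint): dial angle (rad), growing clockwise seen from above. It clicks into four positions 36 degrees apart: 0 pointer at the white dot, 0.628 yellow, 1.257 blue, 1.885 red; at 0.942 the pointer lies along the timer's +x. Let go in between, it snaps to the nearer one. Getting over a ridge takes at most 0.1 N m. End stops 0.15 rad outside white and red. It starts at white or yellow.
- blue_dot (a point): the blue dot, the second from the right of four 8 mm dots (from left to right seen from the robot: white, yellow, blue, red) on the far side of the bezel, 51 mm from the dial's axis.
- start_top (a point): centre of the top of the green round start key (26 mm across, 52 mm above the table at rest), which is pressed straight down; its black collar, 42 mm across, ends 10 mm lower.
- start (a joint): travel of the start key (m): 0 up, 0.006 fully down, which takes 5 N; it springs back by itself.
- plum_cup1: bystander: a clear plastic cup of plums with a lid, 113 x 113 x 52 mm, loose. Origin: centre of its underside, z up.
- plum_cup2: bystander: a clear plastic cup of plums with a lid, 113 x 113 x 52 mm, loose. Origin: centre of its underside, z up.
- tape_roll: bystander: a roll of packing tape lying flat, 83 x 83 x 24 mm, loose. Origin: centre of its underside, z up.
- lime_pen: bystander: a lime green marker lying down, 17 x 110 x 20 (long in its y) mm, loose. Origin: centre of its underside, z up.
- salt_jar: bystander: a small jar with a red cap, 45 x 45 x 106 mm, loose. Origin: centre of its underside, z up.

How it is judged:
On the way, in this order (a step that is already met when the one before it is completed fails the run):
1. the dial has come to rest in the blue position (value of joint dial between 1.107 and 1.407 rad and contact force between the fingers and dial below 0.3 N), for 0.2 s.
2. the green start key is pressed down (value of joint start above 0.0045 m), for 0.04 s.
3. the start key is let go and has sprung back (value of joint start below 0.0015 m), for 0.1 s.
At the end, for the whole second after the job is handed in: The dial rests in the blue position (within 0.15 rad of 1.257), the start key has been pressed at least 4.5 mm after that and is up again, and no bystander has moved more than 15 mm (value of joint dial between 1.107 and 1.407 rad and value of joint start below 0.0015 m and not (distance of plum_cup1 from where it was at the start of the episode above 0.015 m) and not (distance of plum_cup2 from where it was at the start of the episode above 0.015 m) and not (distance of tape_roll from where it was at the start of the episode above 0.015 m) and not (distance of lime_pen from where it was at the start of the episode above 0.015 m) and not (distance of salt_jar from where it was at the start of the episode above 0.015 m)); the robot touches nothing.
It fails at once if the start key is pressed while the dial does not stand at blue (value of joint start above 0.003 m and not (value of joint dial between 1.05 and 1.46 rad)).
It fails at once if a bystander is lifted, carried or pushed more than 15 mm (distance of any of plum_cup1, plum_cup2, tape_roll, lime_pen, salt_jar from where it was at the start of the episode above 0.015 m).
It also fails if it takes over 38 s, if anything falls off the work surface, if the arm or the gripper's body presses on something with over 40 N, if the wrist force passes 120 N, or if a joint passes its speed limit or range.

## Working session

There is one attempt and no reset: what is moved stays moved. The work goes in short steps, Python scripts to look and compute and a tool call to move; the robot and the scene stay as the last step left them, time stands still between calls to the robot, and variables do not carry over. Pictures are saved under pics/ and viewed, at most 10 in all, crops included, and the job is handed in when it is done.

Besides the shell and the picture viewer there is one more tool, called after "Request:" by a JSON object that holds its "method" and its "body", one argument or row to a line. apply_moves: Moves the arm, as the interface text tells. Its arguments: {"type":"object","properties":{"moves":{"type":"array","items":{"type":"array"}},"claw":{"type":"number"},"newtons":{"type":"number"}},"required":["moves"]}

```bash
mkdir -p pics; cat > h.py <<'E'
from workcell import monitor, imaging, job, r
import numpy as np, cv2
from scipy.spatial.transform import Rotation as R
def ray_z(p,uv,z):
    K=np.array(p["camera_matrix"]);Rm=np.array(p["rotation"]);o=np.array(p["origin"])
    d=Rm@np.linalg.inv(K)@np.array([uv[0],uv[1],1.]);return o+d*(z-o[2])/d[2]
def proj(p,X):
    K=np.array(p["camera_matrix"]);Rm=np.array(p["rotation"]);o=np.array(p["origin"])
    c=K@(Rm.T@(np.array(X)-o));return c[:2]/c[2]
E
python3 - <<'E'
from h import *
s=monitor.state();print(s["time_s"],s["eef_pos"],R.from_rotvec(s["tcp_rot"]).as_matrix().round(3),s["grip_width"],s["ft_force"],r.pinch_z)
for c in ["top","scene"]:
    p=imaging.read_camera(c);cv2.imwrite(f"pics/{c}1.png",p["color"])
    for t in ["timer","dial_top","blue_dot","start_top","plum_cup1","tape_roll","lime_pen","salt_jar"]:
        print(c,t,[(np.round(d["at"],3).tolist(),round(d["p"],2)) for d in imaging.search_frame(p,t)[:3]])
E
```

```text
0.0 [0.16706497 0.60197114 0.19294588] [[-0.964  0.267 -0.   ]
 [ 0.267  0.964 -0.001]
 [ 0.    -0.001 -1.   ]] 0.08551545463633978 [ 0.8010415  -0.6108969  -0.16354269] 0.0187
top timer [([0.554, 0.158, 0.029], 0.83)]
top dial_top [([0.582, 0.137, 0.047], 0.68)]
top blue_dot []
top start_top [([0.515, 0.209, 0.051], 0.44), ([0.674, -0.074, 0.049], 0.36)]
top plum_cup1 [([0.674, -0.072, 0.052], 0.84), ([0.662, -0.195, 0.052], 0.71)]
top tape_roll [([0.4, 0.24, 0.022], 0.87)]
top lime_pen [([0.456, 0.314, 0.02], 0.74)]
top salt_jar [([0.75, 0.016, 0.106], 0.75)]
scene timer [([0.551, 0.179, 0.035], 0.77)]
scene dial_top [([0.586, 0.137, 0.05], 0.89)]
scene blue_dot [([0.553, 0.178, 0.028], 0.88), ([0.513, 0.21, 0.051], 0.55)]
scene start_top []
scene plum_cup1 [([0.672, -0.06, 0.052], 0.97), ([0.679, -0.201, 0.051], 0.69)]
scene tape_roll [([0.397, 0.245, 0.022], 0.57)]
scene lime_pen [([0.457, 0.327, 0.019], 0.73)]
scene salt_jar [([0.744, 0.027, 0.09], 0.96)]
```

View pics/top1.png

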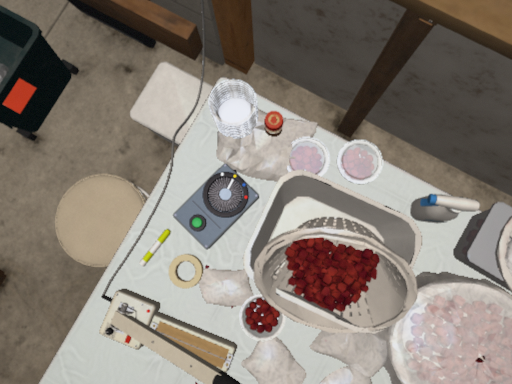

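View pics/scene1.png

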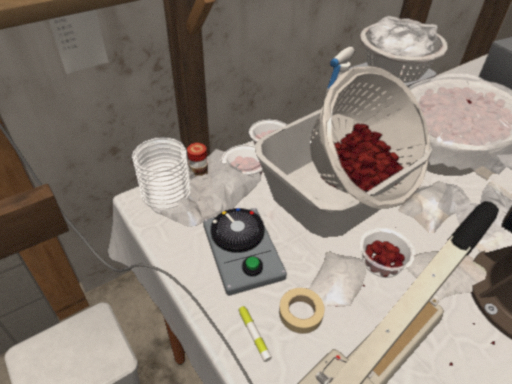

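```bash
python3 - <<'E'
from h import *
p=imaging.read_camera("top")
for t in ["timer","dial_top","start_top"]:
    for d in imaging.trace(p,t)[:1]:
        m=d["region"].astype(np.uint8);ys,xs=np.nonzero(m);c=(xs.mean(),ys.mean())
        z={"timer":.03,"dial_top":.049,"start_top":.052}[t]
        print(t,d["p"],c,m.sum(),ray_z(p,c,z).round(4),cv2.minAreaRect(np.c_[xs,ys].astype(np.float32)))
hsv=cv2.cvtColor(p["color"],cv2.COLOR_BGR2HSV)[160:255,165:265]
g=cv2.inRange(hsv,(45,120,60),(80,255,255));ys,xs=np.nonzero(g);c=(xs.mean()+165,ys.mean()+160);print("green",c,ray_z(p,c,.052))
u=cv2.resize(p["color"][160:250,165:265],None,fx=7,fy=6.6,interpolation=cv2.INTER_CUBIC)
u=cv2.resize(p["color"][160:245,170:265],(760,680)[:2],interpolation=cv2.INTER_CUBIC)
u=cv2.resize(p["color"][163:233,180:270],(720,560),interpolation=cv2.INTER_CUBIC)
cv2.imwrite("pics/c1.png",u)
p=imaging.read_camera("wrist");cv2.imwrite("pics/w1.png",p["color"])
print(p["origin"],np.array(p["rotation"]).round(3))
E
```

```text
Traceback (most recent call last):
  File "h.py", line 6, in ray_z
    d=Rm@np.linalg.inv(K)@np.array([uv[0],uv[1],1.]);return o+d*(z-o[2])/d[2]
                                                                         ~^^^
IndexError: invalid index to scalar variable.
```

```bash
sed -i 's/Rm=np.array(p\["rotation"\])/Rm=R.from_rotvec(p["rotation"]).as_matrix()/' h.py; python3 - <<'E'
from h import *
p=imaging.read_camera("top")
for t in ["timer","dial_top","start_top"]:
    for d in imaging.trace(p,t)[:1]:
        m=d["region"].astype(np.uint8);ys,xs=np.nonzero(m);c=(xs.mean(),ys.mean())
        z={"timer":.03,"dial_top":.049,"start_top":.052}[t]
        print(t,d["p"],c,m.sum(),ray_z(p,c,z).round(4),cv2.minAreaRect(np.c_[xs,ys].astype(np.float32)))
hsv=cv2.cvtColor(p["color"],cv2.COLOR_BGR2HSV)[160:255,165:265]
g=cv2.inRange(hsv,(45,120,60),(80,255,255));ys,xs=np.nonzero(g);c=(xs.mean()+165,ys.mean()+160);print("green",c,ray_z(p,c,.052))
cv2.imwrite("pics/c1.png",cv2.resize(p["color"][163:233,180:270],(720,560),interpolation=cv2.INTER_CUBIC))
p=imaging.read_camera("wrist");cv2.imwrite("pics/w1.png",p["color"])
print(p["origin"],p["rotation"])
E
```

```text
timer 0.7 (np.float64(154.57931034482758), np.float64(247.0103448275862)) 290 [0.4597 0.3138 0.03  ] ((154.534912109375, 247.0281982421875), (7.091233253479004, 44.671775817871094), 38.92753982543945)
dial_top 0.95 (np.float64(225.204833141542), np.float64(194.24971231300344)) 869 [0.5855 0.1359 0.049 ] ((225.10000610351562, 194.20001220703125), (32.64659118652344, 32.199378967285156), 63.43495178222656)
start_top 0.5 (np.float64(196.29787234042553), np.float64(222.29787234042553)) 94 [0.5176 0.2066 0.052 ] ((196.0, 222.0), (10.0, 10.0), 90.0)
green (np.float64(196.56976744186045), np.float64(222.09302325581396)) [0.51806603 0.20597259 0.052     ]
[0.09685188 0.62268861 0.37311547] [2.30485624 1.75514735 0.25841938]
```

View pics/c1.png

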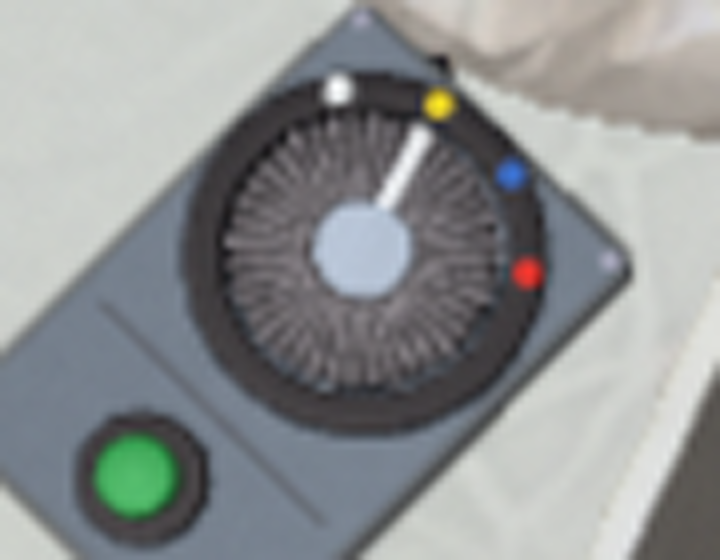

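The dial's pointer is at yellow (crop 425,130, next to the yellow dot at 438,104) and its centre is at about (363,250). It needs 36° clockwise. The tub lies to the right, so I'll work from the robot side of the dial and move left.

Request:
{"method": "apply_moves", "body": {
  "moves": [
    [[-50,-34.5,0],0],
    [[-100,-69,0],0],
    [[-150,-103.5,0],0],
    [[-200,-138,0],0],
    [[-250,-173,0],0]
  ],
  "claw": 0
}}

```text
time_s: 1.88
eef_pos: [0.3629, 0.3672, 0.1937]
tcp_rot: [0.424, 3.112, 0.001]
ft_force: [1.5, 1.1, 0.2]
grip_width: 0.0
gripper_force: 0.0
```

Request:
{"method": "apply_moves", "body": {
  "moves": [
    [[-50,-34.5,0],0],
    [[-100,-69,0],0],
    [[-150,-103.5,0],0],
    [[-200,-138,0],0],
    [[-251,-173,0],0]
  ]
}}

```text
time_s: 2.5
eef_pos: [0.5585, 0.1331, 0.1937]
tcp_rot: [0.424, 3.112, 0.0]
ft_force: [0.9, 0.4, 1.3]
grip_width: -0.0003
gripper_force: 0.0
```

Request:
{"method": "apply_moves", "body": {
  "moves": [
    [[0,0,20],0],
    [[0,0,40],0],
    [[0,0,60],0],
    [[0,0,60],0]
  ]
}}

```text
time_s: 3.0
eef_pos: [0.5568, 0.1347, 0.1325]
tcp_rot: [-0.424, -3.11, 0.001]
ft_force: [0.2, 0.2, 0.1]
grip_width: 0.0004
gripper_force: 0.0
```

```bash
cat > m.py <<'E'
from h import *
import sys
s=monitor.state();M=R.from_rotvec(s["tcp_rot"]).as_matrix();e=np.array(s["eef_pos"])
print(s["time_s"],e.round(4),M.round(3).tolist(),s["ft_force"].round(2) if hasattr(s["ft_force"],'round') else s["ft_force"])
C=np.array([.5855,.1359,.049]);K=np.array([.518,.206,.052])
print("dial in tool mm",(M.T@(C-e)*1000).round(1),"key",(M.T@(K-e)*1000).round(1))
p=imaging.read_camera("wrist")
print("proj C,K",proj(p,C),proj(p,K))
for t,z in [("dial_top",.049),("start_top",.052)]:
    for d in imaging.trace(p,t)[:1]:
        ys,xs=np.nonzero(d["region"]);(c,rad)=cv2.minEnclosingCircle(np.c_[xs,ys].astype(np.float32))
        print(t,d["p"],(xs.mean(),ys.mean()),c,rad,ray_z(p,c,z).round(4),ray_z(p,(xs.mean(),ys.mean()),z).round(4))
cv2.imwrite(sys.argv[1],p["color"])
E
python3 m.py pics/w2.png
```

```text
3.0 [0.5568 0.1347 0.1325] [[-0.964, 0.268, -0.002], [0.268, 0.964, -0.0], [0.002, -0.001, -1.0]] [0.23 0.19 0.07]
dial in tool mm [-27.6   8.9  83.4] key [56.2 58.4 80.6]
proj C,K [263.80854132 209.56358283] [320.19902533 122.96607107]
dial_top 0.67 (np.float64(264.6917532329871), np.float64(201.19122323510706)) (264.2485046386719, 205.5419158935547) 42.599708557128906 [0.5815 0.1374 0.049 ] [0.5773 0.139  0.049 ]
start_top 0.67 (np.float64(318.22503725782417), np.float64(121.16095380029806)) (318.4336853027344, 121.36224365234375) 14.98421573638916 [0.5162 0.2048 0.052 ] [0.516  0.2046 0.052 ]
```

View pics/w2.png

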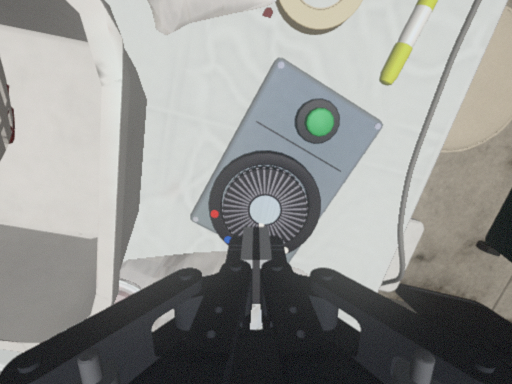

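The wrist view agrees with my estimate: the hub is at (264,209) against a predicted (264,210), and the key is at (318,121). The tub on the left is clear of the hand. I'm descending now.

Request:
{"method": "apply_moves", "body": {
  "moves": [
    [[0,0,40],0],
    [[0,0,70],0],
    [[0,0,80],0],
    [[0,0,84],0],
    [[0,0,84],0]
  ]
}}

```text
time_s: 3.78
eef_pos: [0.5579, 0.1349, 0.0504]
tcp_rot: [0.424, 3.111, 0.001]
ft_force: [0.1, -0.3, -0.1]
grip_width: -0.0003
gripper_force: 0.0
```

Request:
{"method": "apply_moves", "body": {
  "moves": [
    [[0,0,1],0],
    [[0,0,2],0],
    [[0,0,2],0]
  ]
}}

```text
time_s: 4.15
eef_pos: [0.5574, 0.1348, 0.0477]
tcp_rot: [0.424, 3.113, 0.0]
ft_force: [-0.0, -0.9, 0.1]
grip_width: -0.0002
gripper_force: 0.0
```

Request:
{"method": "apply_moves", "body": {
  "moves": [
    [[0,0,1],0],
    [[0,0,2],0],
    [[0,0,2],0]
  ]
}}

```text
time_s: 4.53
eef_pos: [0.5573, 0.1348, 0.0454]
tcp_rot: [-0.424, -3.113, -0.0]
ft_force: [0.6, 0.2, 0.8]
grip_width: 0.0001
gripper_force: 0.0
```

Request:
{"method": "apply_moves", "body": {
  "moves": [
    [[0,0,1],0],
    [[0,0,2],0],
    [[0,0,2],0]
  ]
}}

```text
time_s: 4.9
eef_pos: [0.5573, 0.1349, 0.0434]
tcp_rot: [-0.424, -3.113, -0.0]
ft_force: [-0.0, 0.1, 1.7]
grip_width: 0.0
gripper_force: 0.0
```

Request:
{"method": "apply_moves", "body": {
  "moves": [
    [[0,0,1],0],
    [[0,0,2],0],
    [[0,0,2],0]
  ]
}}

```text
time_s: 5.28
eef_pos: [0.5573, 0.1349, 0.0414]
tcp_rot: [-0.424, -3.113, -0.0]
ft_force: [-0.0, -0.3, 0.3]
grip_width: -0.0002
gripper_force: 0.0
```

```bash
python3 - <<'E'
from h import *
p=imaging.read_camera("scene");s=monitor.state();print(s["eef_pos"],s["ft_force"],proj(p,s["eef_pos"]),proj(p,[.5855,.1359,.049]))
cv2.imwrite("pics/s2.png",cv2.resize(p["color"][150:300,160:320],(640,600),interpolation=cv2.INTER_CUBIC))
for i in range(4):
    imaging.read_camera("wrist");s=monitor.state();print(s["eef_pos"],s["ft_force"])
E
```

```text
[0.55733733 0.13485844 0.04144765] [ 0.30269114  0.33625612 -0.28858743] [248.97750936 231.80893408] [236.67123665 225.16694551]
[0.55735865 0.1348499  0.04147493] [ 0.54495168 -0.5226958   0.00590098]
[0.55736389 0.13484634 0.04149735] [ 0.49409634 -0.34282872  0.58512867]
[0.55738887 0.13485093 0.04151822] [ 0.35620224  0.60744105 -0.06974304]
[0.55738174 0.13485838 0.04152762] [-0.39704115 -0.0231276   0.05755953]
```

View pics/s2.png

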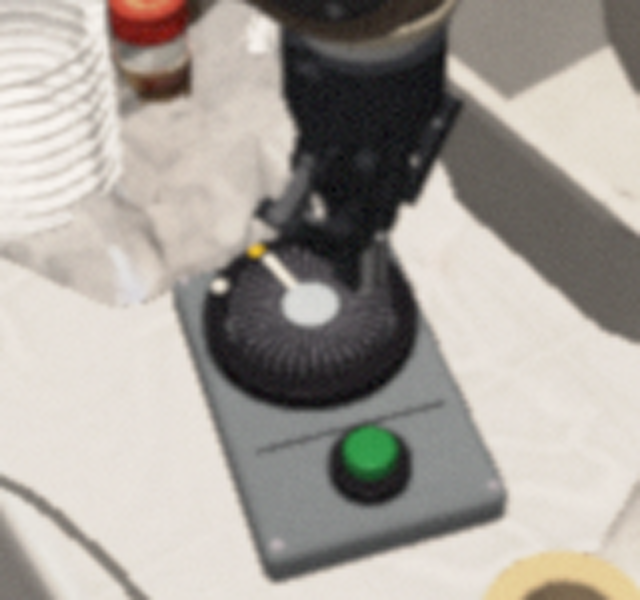

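```bash
python3 - <<'E'
from h import *
p=imaging.read_camera("wrist");s=monitor.state();e=np.array(s["eef_pos"]);C=np.array([.5855,.1359,.049])
M=R.from_rotvec(s["tcp_rot"]).as_matrix()
im=cv2.resize(p["color"],None,fx=1.5,fy=1.5,interpolation=cv2.INTER_CUBIC)
for X,c in [(e,(0,0,255)),(C,(0,255,0)),(e-.02*M[:,2],(255,0,255))]:
    u=proj(p,X);print(u);cv2.circle(im,tuple(int(v*1.5) for v in u),4,c,-1)
cv2.imwrite("pics/w3.png",im[100:,:])
E
```

```text
[254.37389546 215.60549356]
[266.82213447 256.41692423]
[254.20803738 228.0002374 ]
```

View pics/w3.png

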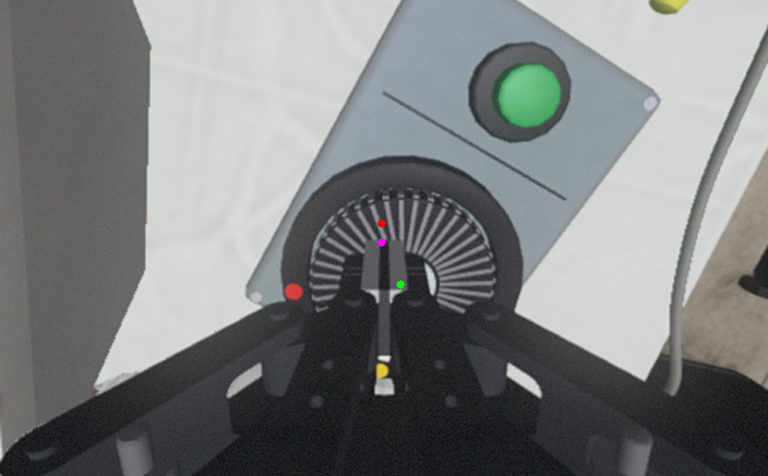

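The tips appear about 18 mm short of the reported TCP (tip at row 240 of this view, TCP mark at row 223), so there has been no contact yet. I'll keep going down slowly and watch the force.

Request:
{"method": "apply_moves", "body": {
  "moves": [
    [[0,0,2],0],
    [[0,0,4],0],
    [[0,0,6],0],
    [[0,0,6],0]
  ]
}}

```text
time_s: 6.08
eef_pos: [0.5572, 0.1348, 0.0353]
tcp_rot: [-0.424, -3.112, 0.0]
ft_force: [-0.1, -0.4, 0.6]
grip_width: 0.0
gripper_force: 0.0
```

Request:
{"method": "apply_moves", "body": {
  "moves": [
    [[0,0,1],0],
    [[0,0,2],0],
    [[0,0,2],0]
  ]
}}

```text
time_s: 6.45
eef_pos: [0.5573, 0.1349, 0.0334]
tcp_rot: [-0.424, -3.113, -0.0]
ft_force: [0.6, -1.1, -0.3]
grip_width: 0.0002
gripper_force: 0.0
```

Request:
{"method": "apply_moves", "body": {
  "moves": [
    [[0,0,1],0],
    [[0,0,2],0],
    [[0,0,2],0]
  ]
}}

```text
time_s: 6.82
eef_pos: [0.5573, 0.1348, 0.0314]
tcp_rot: [-0.424, -3.113, -0.0]
ft_force: [0.3, -0.6, -0.5]
grip_width: 0.0005
gripper_force: 0.0
```

Request:
{"method": "apply_moves", "body": {
  "moves": [
    [[0,0,1],0],
    [[0,0,2],0],
    [[0,0,2],0]
  ]
}}

```text
time_s: 7.2
eef_pos: [0.5573, 0.1348, 0.0294]
tcp_rot: [-0.424, -3.113, -0.0]
ft_force: [0.5, -1.1, -0.6]
grip_width: -0.0002
gripper_force: 0.0
```

Request:
{"method": "apply_moves", "body": {
  "moves": [
    [[0,0,1],0],
    [[0,0,2],0],
    [[0,0,2],0]
  ]
}}

```text
time_s: 7.58
eef_pos: [0.5573, 0.1349, 0.0274]
tcp_rot: [-0.424, -3.113, -0.0]
ft_force: [0.3, -1.2, -0.4]
grip_width: 0.0001
gripper_force: 0.0
```

```bash
python3 - <<'E'
from h import *
F=[]
for i in range(4):
    p=imaging.read_camera("wrist" if i<2 else "scene");s=monitor.state();F.append(list(s["ft_force"])+list(s["torque"]))
    if i==0: w=p["color"]
print(np.mean(F,0).round(2),s["eef_pos"],s["time_s"])
a=cv2.resize(w[100:260,180:370],(570,480));b=cv2.resize(p["color"][190:250,190:290],(800,480))[:, :400]
b=cv2.resize(p["color"][190:270,205:245+10],(220,360))
b=cv2.copyMakeBorder(b,0,120,0,0,0)
cv2.imwrite("pics/m4.png",np.hstack([a,b]))
E
```

```text
[ 0.4  -0.2  -0.12  0.03  0.01  0.01] [0.55736188 0.1348547  0.02750621] 7.775
```

View pics/m4.png

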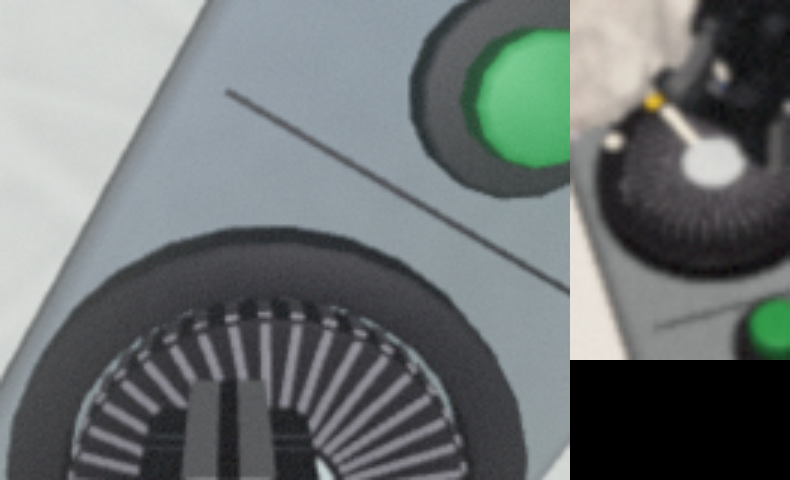

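Force averages about zero, so still no contact. In the wrist crop the tips end at about px (256,227). I'm continuing down in small steps.

Request:
{"method": "apply_moves", "body": {
  "moves": [
    [[0,0,1.5],0],
    [[0,0,1.5],0]
  ]
}}

```text
time_s: 8.02
eef_pos: [0.5573, 0.1349, 0.0259]
tcp_rot: [-0.424, -3.113, -0.0]
ft_force: [0.1, 0.2, -0.7]
grip_width: 0.0004
gripper_force: 0.0
```

Request:
{"method": "apply_moves", "body": {
  "moves": [
    [[0,0,1.5],0],
    [[0,0,1.5],0]
  ]
}}

```text
time_s: 8.28
eef_pos: [0.5573, 0.1348, 0.0244]
tcp_rot: [-0.424, -3.113, -0.0]
ft_force: [0.4, 0.3, 0.7]
grip_width: -0.0001
gripper_force: 0.0
```

```bash
python3 - <<'E'
from h import *
p=imaging.read_camera("scene");s=monitor.state();e=np.array(s["eef_pos"]);print(s["time_s"],s["tau"],s["torque"])
x0,y0,k=205,170,8
im=cv2.resize(p["color"][y0:y0+75,x0:x0+75],None,fx=k,fy=k,interpolation=cv2.INTER_CUBIC)
for h in [0,10,20,30,40]:
    u=proj(p,e+[0,0,h/1000]);q=tuple(int((a-b+.5)*k) for a,b in zip(u,(x0,y0)));print(h,u);cv2.circle(im,q,3,(0,0,255),-1)
cv2.imwrite("pics/s5.png",im)
E
```

```text
8.325 [ 2.65197850e-04 -6.16892624e+01 -1.66240025e+01 -3.46100919e-06
 -8.45798728e-03  5.16544588e-06] [-0.0068618   0.00826677 -0.0074636 ]
0 [248.90397571 237.035899  ]
10 [248.95118984 233.98200007]
20 [248.99915407 230.87958295]
30 [249.04788643 227.72748216]
40 [249.09740551 224.52449456]
```

View pics/s5.png

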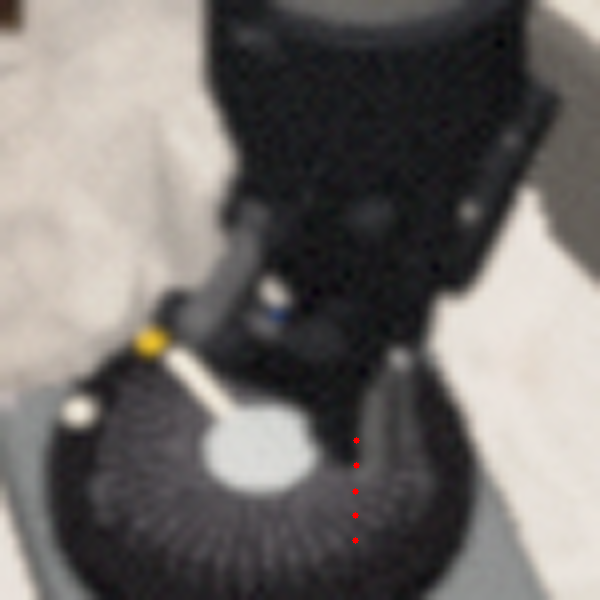

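The fingertip ends at about (355,465), level with the 30 mm mark, so it is still just above the dial. I'm continuing down.

Request:
{"method": "apply_moves", "body": {
  "moves": [
    [[0,0,1.5],0],
    [[0,0,1.5],0]
  ]
}}

```text
time_s: 8.57
eef_pos: [0.5573, 0.1349, 0.0229]
tcp_rot: [-0.424, -3.113, -0.0]
ft_force: [-0.3, 0.8, 0.6]
grip_width: 0.0003
gripper_force: 0.0
```

Request:
{"method": "apply_moves", "body": {
  "moves": [
    [[0,0,1.5],0],
    [[0,0,1.5],0]
  ]
}}

```text
time_s: 8.82
eef_pos: [0.5573, 0.1348, 0.0214]
tcp_rot: [-0.424, -3.113, -0.0]
ft_force: [-0.2, -0.2, -0.1]
grip_width: 0.0003
gripper_force: 0.0
```

Request:
{"method": "apply_moves", "body": {
  "moves": [
    [[0,0,1],0],
    [[0,0,1],0]
  ]
}}

```text
time_s: 9.07
eef_pos: [0.5573, 0.1348, 0.0204]
tcp_rot: [-0.424, -3.113, -0.0]
ft_force: [0.6, 0.2, 0.3]
grip_width: 0.0
gripper_force: 0.0
```

Request:
{"method": "apply_moves", "body": {
  "moves": [
    [[0,0,1.5],0],
    [[0,0,1.5],0]
  ]
}}

```text
time_s: 9.32
eef_pos: [0.5573, 0.1349, 0.0189]
tcp_rot: [-0.424, -3.113, -0.0]
ft_force: [0.1, 0.6, 0.1]
grip_width: -0.0001
gripper_force: 0.0
```

Request:
{"method": "apply_moves", "body": {
  "moves": [
    [[0,0,1.5],0],
    [[0,0,1.5],0]
  ]
}}

```text
time_s: 9.57
eef_pos: [0.5573, 0.1348, 0.0174]
tcp_rot: [-0.424, -3.113, -0.0]
ft_force: [-0.8, -0.2, -0.6]
grip_width: -0.0
gripper_force: 0.0
```

Request:
{"method": "apply_moves", "body": {
  "moves": [
    [[0,0,1],0],
    [[0,0,1],0]
  ]
}}

```text
time_s: 9.82
eef_pos: [0.5573, 0.1349, 0.0164]
tcp_rot: [-0.424, -3.113, -0.0]
ft_force: [-0.2, -0.9, 0.1]
grip_width: -0.0
gripper_force: 0.0
```

```bash
python3 - <<'E'
from h import *
p=imaging.read_camera("scene");s=monitor.state();print(s["time_s"],s["tau"],s["ft_force"])
a=cv2.imread("pics/scene1.png");b=p["color"];cv2.imwrite("pics/s6.png",b)
g=lambda i,y0,y1,x0,x1:cv2.cvtColor(i,cv2.COLOR_BGR2GRAY)[y0:y1,x0:x1].astype(np.float32)
for n,w in [("dial",(225,240,222,245)),("key",(254,278,240,265)),("hub",(215,235,225,244))]:
    A=g(a,*w);big=g(b,w[0]-4,w[1]+4,w[2]-4,w[3]+4)
    m=cv2.matchTemplate(big,A,cv2.TM_CCOEFF_NORMED);print(n,cv2.minMaxLoc(m)[1:4:2],cv2.phaseCorrelate(A,g(b,*w),cv2.createHanningWindow(A.shape[::-1],cv2.CV_32F)))
E
```

```text
9.875 [-1.26115108e-03 -6.20182872e+01 -1.61951476e+01 -5.55386316e-05
 -5.34683393e-03  4.37522590e-05] [-0.85202526 -0.66175706  0.36180592]
dial (0.9728448390960693, (3, 4)) ((-0.0475968373551936, 0.5759008194848247), 0.9555580152405633)
key (0.9974232316017151, (4, 4)) ((0.7867993124918762, 0.059623873520571635), 0.846011712551117)
hub (0.8907322883605957, (4, 5)) ((0.6308067442463692, 0.6063304341463311), 0.7503297352790832)
```

```bash
python3 - <<'E'
from h import *
a=cv2.imread("pics/scene1.png");b=cv2.imread("pics/s6.png")
c=lambda i:cv2.resize(i[190:262,205:265],(400,480),interpolation=cv2.INTER_CUBIC)
f=lambda i:np.clip(c(i).astype(float)*1.6+15,0,255).astype(np.uint8)
cv2.imwrite("pics/v6.png",np.hstack([f(a),f(b)]))
E
```

```text
(no output)
```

View pics/v6.png

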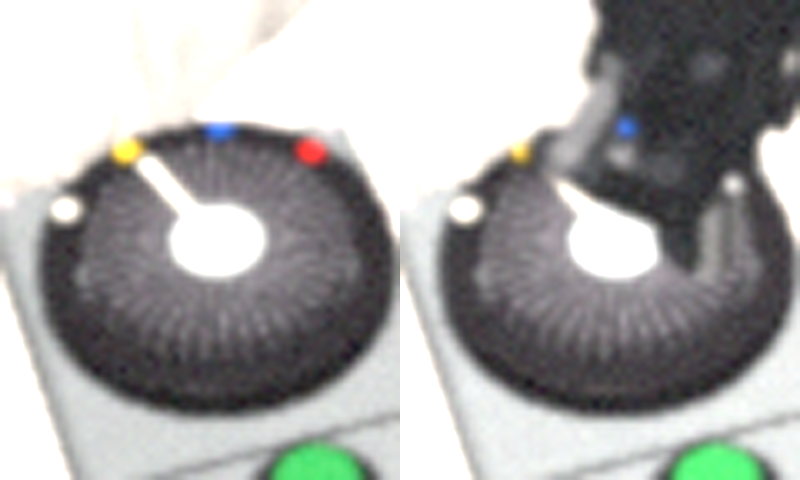

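The tip shows at about (695,280) in the right half, right over the ribs. The pointer is still at yellow. I'll check the hand's real height against the key in the wrist view.

```bash
python3 - <<'E'
from h import *
from scipy.optimize import least_squares
p=imaging.read_camera("wrist");s=monitor.state();e=np.array(s["eef_pos"]);M=R.from_rotvec(s["tcp_rot"]).as_matrix()
cv2.imwrite("pics/w7.png",p["color"])
print(s["time_s"],e,"cam in tool",M.T@(np.array(p["origin"])-e),"cam axis tool",(M.T@R.from_rotvec(p["rotation"]).as_matrix())[:,2].round(3))
print("K pred",proj(p,[.518,.206,.052]),"TCP",proj(p,e))
for h in (10,20,30):
  for d in (-11,0,11): print(h,d,proj(p,e+M@np.array([d,0,-h])/1000).round(1),end=' ')
hsv=cv2.cvtColor(p["color"],cv2.COLOR_BGR2HSV);g=cv2.inRange(hsv,(45,100,50),(80,255,255))
n,l,st,ce=cv2.connectedComponentsWithStats(g);i=1+st[1:,4].argmax();print("\ngreen",st[i],ce[i])
for d in imaging.trace(p,"start_top")[:1]:
    ys,xs=np.nonzero(d["region"]);print("trace",xs.mean(),ys.mean(),np.ptp(xs),np.ptp(ys))
# predicted key diameter px
print("pred diam",2*np.linalg.norm(proj(p,[.518,.206,.052])-proj(p,np.array([.518,.206,.052])+.013*M[:,1])))
E
```

```text
9.925 [0.55737923 0.13483801 0.01650916] cam in tool [ 0.07324007  0.00091406 -0.17955439] cam axis tool [-0.289 -0.     0.957]
K pred [369.69732829 137.0894221 ] TCP [254.35601971 215.69278367]
10 -11 [254.3 237.1] 10 0 [254.3 221.6] 10 11 [254.3 205.5] 20 -11 [254.2 244.3] 20 0 [254.2 228.1] 20 11 [254.2 211.3] 30 -11 [254.1 252.4] 30 0 [254.1 235.4] 30 11 [254.1 217.7] 
green [ 340  110   53   50 2078] [366.50481232 133.95380173]
trace 365.34429923388916 133.33483551149166 55 50
pred diam 51.82709233272413
```

Both views now agree: the tips lie about 30 mm behind the reported TCP, so contact is near.

Request:
{"method": "apply_moves", "body": {
  "moves": [
    [[0,0,1.5],0],
    [[0,0,1.5],0]
  ]
}}

```text
time_s: 10.22
eef_pos: [0.5573, 0.1348, 0.0149]
tcp_rot: [-0.424, -3.113, -0.0]
ft_force: [0.0, 0.3, -0.5]
grip_width: -0.0
gripper_force: 0.0
```

Request:
{"method": "apply_moves", "body": {
  "moves": [
    [[0,0,1],0],
    [[0,0,1],0]
  ]
}}

```text
time_s: 10.48
eef_pos: [0.5573, 0.1348, 0.0139]
tcp_rot: [-0.424, -3.113, -0.0]
ft_force: [-0.3, -0.2, -0.6]
grip_width: 0.0005
gripper_force: 0.0
```

Request:
{"method": "apply_moves", "body": {
  "moves": [
    [[0,0,1],0],
    [[0,0,1],0]
  ]
}}

```text
time_s: 10.72
eef_pos: [0.5573, 0.1349, 0.0129]
tcp_rot: [-0.424, -3.113, -0.0]
ft_force: [0.1, 0.0, 0.2]
grip_width: -0.0001
gripper_force: 0.0
```

Request:
{"method": "apply_moves", "body": {
  "moves": [
    [[0,0,1],0],
    [[0,0,1],0]
  ]
}}

```text
time_s: 10.98
eef_pos: [0.5573, 0.1349, 0.0119]
tcp_rot: [-0.424, -3.113, -0.0]
ft_force: [-0.1, -0.1, 0.2]
grip_width: 0.0001
gripper_force: 0.0
```

```bash
python3 - <<'E'
from h import *
g=lambda i,y0,y1,x0,x1:cv2.cvtColor(i,cv2.COLOR_BGR2GRAY)[y0:y1,x0:x1].astype(np.float32)
p=imaging.read_camera("scene");b=p["color"];cv2.imwrite("pics/s8.png",b);s=monitor.state()
for ref in ("scene1","s6"):
  a=cv2.imread(f"pics/{ref}.png")
  for n,w in [("dial",(222,240,215,245)),("hubL",(212,235,222,238))]:
    A=g(a,*w);print(ref,n,cv2.phaseCorrelate(A,g(b,*w),cv2.createHanningWindow(A.shape[::-1],cv2.CV_32F)))
p=imaging.read_camera("wrist");w=p["color"];cv2.imwrite("pics/w8.png",w)
a=cv2.imread("pics/w7.png");print(s["ft_force"],s["tau"][:3])
# strip (fingers) static in wrist view?
for n,q in [("fing",(225,262,240,272)),("hand",(270,330,150,350))]:
    A=g(a,*q);print(n,cv2.phaseCorrelate(A,g(w,*q)))
G=cv2.cvtColor(w,cv2.COLOR_BGR2GRAY);print(G[216:240:1,250],G[216:240,262])
E
```

```text
scene1 dial ((0.07820045690731092, 0.1267375294534876), 1.0392932154514172)
scene1 hubL ((0.4146045841196253, 0.18164792863392343), 0.5447146793206533)
s6 dial ((-0.029279143966453702, 0.009288687923724837), 0.9505994337576407)
s6 hubL ((0.0349491909613846, 0.9738894633664064), 0.609318890919288)
[1.26714808 0.68737378 0.25359785] [-1.10108947e-03 -6.21988678e+01 -1.59458756e+01]
fing ((-0.42773182508357976, -0.10136603198507288), 0.8420191042125225)
hand ((0.28462290102147847, -0.0938472603381797), 0.7556166776021321)
[37 41 40 55 59 54 55 61 56 69 80 92 92 92 91 91 93 92 93 91 92 88 91 92] [49 62 60 56 54 59 50 56 62 58 63 86 93 92 91 91 90 92 91 92 89 92 88 95]
```

The dial hasn't sunk. With 22 mm wide tips, both views also fit an offset of about 40 mm, so I'm going lower.

Request:
{"method": "apply_moves", "body": {
  "moves": [
    [[0,0,1.5],0],
    [[0,0,1.5],0]
  ]
}}

```text
time_s: 11.32
eef_pos: [0.5574, 0.1349, 0.0106]
tcp_rot: [0.424, 3.113, 0.0]
ft_force: [-0.5, -0.2, 2.6]
grip_width: 0.0002
gripper_force: 1.2
```

Request:
{"method": "apply_moves", "body": {
  "moves": [
    [[0,0,1.5],0],
    [[0,0,1.5],0]
  ]
}}

```text
time_s: 11.58
eef_pos: [0.5574, 0.1349, 0.0091]
tcp_rot: [0.424, 3.113, 0.0]
ft_force: [-1.4, 0.1, 4.7]
grip_width: 0.0
gripper_force: 2.5
```

Request:
{"method": "apply_moves", "body": {
  "moves": [
    [[0,0,1],0],
    [[0,0,1],0]
  ]
}}

```text
time_s: 11.82
eef_pos: [0.5574, 0.1349, 0.0082]
tcp_rot: [0.424, 3.113, 0.0]
ft_force: [-1.8, -0.2, 6.9]
grip_width: 0.0001
gripper_force: 3.3
```

Request:
{"method": "apply_moves", "body": {
  "moves": [
    [[0,0,1],0],
    [[0,0,1],0]
  ]
}}

```text
time_s: 12.08
eef_pos: [0.5574, 0.1349, 0.0074]
tcp_rot: [0.424, 3.113, 0.0]
ft_force: [-2.2, 0.3, 7.6]
grip_width: 0.0
gripper_force: 4.2
```

Contact at 7.6 N. Now I'll make the clockwise arc at 29 mm radius, 40° in all, twisting along with the dial.

Request:
{"method": "apply_moves", "body": {
  "moves": [
    [[1,3.9,0],0.14],
    [[1.4,7.9,0],0.28],
    [[1.2,12,0],0.42],
    [[0.5,16,0],0.56],
    [[-0.7,19.8,0],0.7]
  ]
}}

```text
time_s: 12.7
eef_pos: [0.5639, 0.1538, 0.0076]
tcp_rot: [1.471, 2.774, 0.001]
ft_force: [0.3, -4.0, 8.0]
grip_width: -0.0001
gripper_force: 3.9
```

Request:
{"method": "apply_moves", "body": {
  "moves": [
    [[0,0,0],0]
  ]
}}

```text
time_s: 12.82
eef_pos: [0.5639, 0.1538, 0.0075]
tcp_rot: [1.468, 2.776, 0.001]
ft_force: [-1.5, -2.2, 7.5]
grip_width: -0.0004
gripper_force: 4.0
```

```bash
cat > ptr.py <<'E'
from h import *
def ptr(cam="top",C=np.array([.5855,.1359,.049])):
    p=imaging.read_camera(cam);best=[]
    yaw=np.arctan2(-.0703,.0675);H=p["color"].astype(float).min(2)
    for a in np.arange(-.2,2.2,.02):
        w=yaw-(a-.942);v=[]
        for q in np.arange(.022,.039,.002):
            u=proj(p,C+q*np.array([np.cos(w),np.sin(w),0]));v.append(cv2.getRectSubPix(H.astype(np.float32),(1,1),tuple(map(float,u)))[0,0])
        best.append((np.mean(v),round(a,2)))
    best.sort(reverse=True);return best[:4]
if __name__=="__main__":
    for c in("top","scene"):print(c,ptr(c))
    s=monitor.state();print(s["time_s"],s["eef_pos"],s["ft_force"])
E
python3 ptr.py
```

```text
top [(np.float32(89.54373), np.float64(-0.2)), (np.float32(84.0068), np.float64(-0.18)), (np.float32(78.396935), np.float64(-0.16)), (np.float32(73.88865), np.float64(1.34))]
scene [(np.float32(50.69277), np.float64(-0.2)), (np.float32(49.086853), np.float64(-0.18)), (np.float32(47.443638), np.float64(-0.16)), (np.float32(45.72123), np.float64(-0.14))]
12.925 [0.56381707 0.15362618 0.00750416] [-0.843562   -1.2072502   7.73848796]
```

Request:
{"method": "apply_moves", "body": {
  "moves": [
    [[0,0,-10],0],
    [[0,0,-30],0],
    [[0,0,-50],0],
    [[0,0,-50],0]
  ]
}}

```text
time_s: 13.42
eef_pos: [0.5639, 0.1539, 0.0582]
tcp_rot: [1.465, 2.777, 0.002]
ft_force: [0.2, 0.7, 0.9]
grip_width: 0.0001
gripper_force: 0.0
```

```bash
python3 ptr.py; python3 m.py pics/w9.png
```

```text
top [(np.float32(92.75754), np.float64(1.22)), (np.float32(91.563446), np.float64(1.2)), (np.float32(90.491905), np.float64(1.24)), (np.float32(87.195946), np.float64(1.18))]
scene [(np.float32(92.64681), np.float64(1.54)), (np.float32(92.265564), np.float64(1.56)), (np.float32(91.27009), np.float64(1.52)), (np.float32(90.48647), np.float64(1.58))]
13.525 [0.56307686 0.15375647 0.05667053] [ 0.16800061 -1.01468295  0.26445439]
13.525 [0.5631 0.1538 0.0567] [[-0.565, 0.825, -0.0], [0.825, 0.565, 0.0], [0.0, -0.0, -1.0]] [ 0.17 -1.01  0.26]
dial in tool mm [-27.4   8.4   7.7] key [68.6 -7.7  4.7]
proj C,K [265.84821356 247.14126809] [242.05986204 111.7252155 ]
dial_top 0.94 (np.float64(271.5800459932779), np.float64(225.0431629223421)) (266.7570495605469, 241.03944396972656) 57.32369613647461 [0.5832 0.1403 0.049 ] [0.5788 0.1526 0.049 ]
start_top 0.6 (np.float64(241.25499231950846), np.float64(109.65668202764977)) (241.0, 109.5) 20.88669776916504 [0.5167 0.2067 0.052 ] [0.5169 0.2068 0.052 ]
```

The top view puts the pointer at 1.22 rad, which is blue. I'll move over the key and check again with a clear view.

Request:
{"method": "apply_moves", "body": {
  "moves": [
    [[35,-4,0],0],
    [[69,-7.5,0],0],
    [[69,-7.5,0],0]
  ]
}}

```text
time_s: 14.05
eef_pos: [0.5167, 0.2076, 0.0565]
tcp_rot: [-1.462, -2.779, 0.001]
ft_force: [-0.0, 0.2, -0.6]
grip_width: 0.0002
gripper_force: 0.0
```

```bash
python3 ptr.py; python3 m.py pics/w10.png; python3 - <<'E'
from h import *
p=imaging.read_camera("top");cv2.imwrite("pics/t10.png",cv2.resize(p["color"][153:243,170:270],(700,600),interpolation=cv2.INTER_CUBIC))
E
```

```text
top [(np.float32(245.2846), np.float64(1.2)), (np.float32(245.2064), np.float64(1.18)), (np.float32(241.70256), np.float64(1.16)), (np.float32(241.42662), np.float64(1.22))]
scene [(np.float32(67.42407), np.float64(0.28)), (np.float32(67.265434), np.float64(0.26)), (np.float32(67.26139), np.float64(0.3)), (np.float32(66.86548), np.float64(0.24))]
14.15 [0.51836058 0.20647023 0.05668497] [-0.46171734 -0.92538789 -0.50863565]
14.15 [0.5184 0.2065 0.0567] [[-0.565, 0.825, -0.0], [0.825, 0.565, -0.0], [0.0, -0.0, -1.0]] [-0.46 -0.93 -0.51]
dial in tool mm [-96.2  15.5   7.7] key [-0.2 -0.6  4.7]
proj C,K [273.66932247 324.00909667] [253.58182523 214.10413778]
dial_top 0.8 (np.float64(255.4935064935065), np.float64(317.4978354978355)) (256.20928955078125, 316.5348815917969) 12.593186378479004 [0.5698 0.1339 0.049 ] [0.5699 0.1328 0.049 ]
start_top 0.67 (np.float64(252.8507462686567), np.float64(209.12039800995024)) (253.2127685546875, 209.36170959472656) 18.44856834411621 [0.5158 0.2088 0.052 ] [0.5155 0.2088 0.052 ]
```

View pics/t10.png

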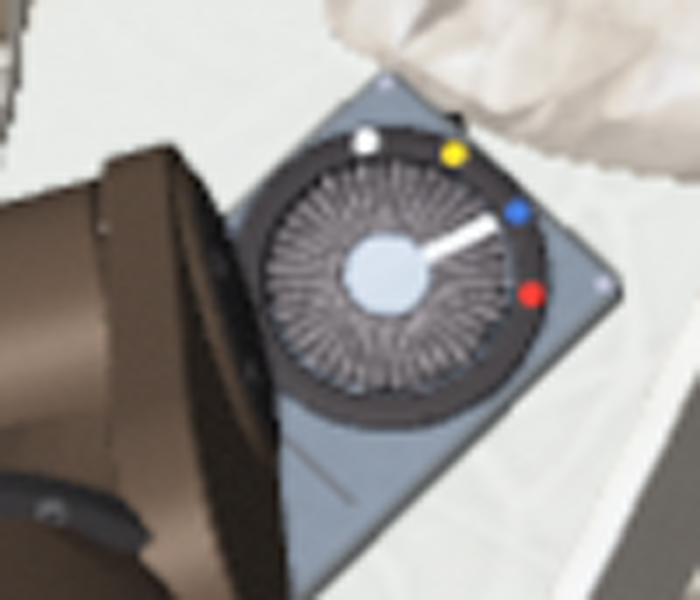

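The pointer (490,222) sits right at the blue dot (518,212). Now the key.

Request:
{"method": "apply_moves", "body": {
  "moves": [
    [[0,0,20],0],
    [[0,0,36],0],
    [[0,0,40],0],
    [[0,0,42],0],
    [[0,0,42],0]
  ]
}}

```text
time_s: 14.98
eef_pos: [0.5184, 0.2065, 0.0153]
tcp_rot: [1.466, 2.778, 0.001]
ft_force: [1.4, 0.6, 0.0]
grip_width: -0.0001
gripper_force: 0.0
```

Request:
{"method": "apply_moves", "body": {
  "moves": [
    [[0,0,2],0],
    [[0,0,4],0],
    [[0,0,4],0]
  ]
}}

```text
time_s: 15.35
eef_pos: [0.5185, 0.2066, 0.0112]
tcp_rot: [1.465, 2.778, 0.001]
ft_force: [1.6, 0.6, 4.0]
grip_width: 0.0
gripper_force: 1.5
```

Request:
{"method": "apply_moves", "body": {
  "moves": [
    [[0,0,2],0],
    [[0,0,3],0],
    [[0,0,3],0]
  ]
}}

```text
time_s: 15.72
eef_pos: [0.5185, 0.2065, 0.0083]
tcp_rot: [1.465, 2.778, 0.001]
ft_force: [1.7, 0.8, 6.3]
grip_width: -0.0002
gripper_force: 3.1
```

Request:
{"method": "apply_moves", "body": {
  "moves": [
    [[0,0,1],0],
    [[0,0,1.5],0],
    [[0,0,1.5],0]
  ]
}}

```text
time_s: 16.1
eef_pos: [0.5186, 0.2066, 0.008]
tcp_rot: [1.465, 2.778, 0.002]
ft_force: [-2.8, -0.6, 21.6]
grip_width: -0.0001
gripper_force: 10.9
```

The key is at its stop (21.6 N with no further travel), so I'll let go.

Request:
{"method": "apply_moves", "body": {
  "moves": [
    [[0,0,-10],0],
    [[0,0,-40],0],
    [[0,0,-80],0],
    [[0,0,-80],0],
    [[0,0,-80],0]
  ]
}}

```text
time_s: 16.73
eef_pos: [0.5176, 0.2063, 0.0859]
tcp_rot: [-1.465, -2.778, 0.001]
ft_force: [-0.7, -0.1, -1.3]
grip_width: 0.0004
gripper_force: 0.0
```

```bash
python3 - <<'E'
from ptr import *
print(ptr("top"));s=monitor.state();print(s["time_s"],s["eef_pos"],s["ft_force"]);print(job.sign_off())
E
```

```text
[(np.float32(245.45416), np.float64(1.2)), (np.float32(245.40147), np.float64(1.18)), (np.float32(241.92725), np.float64(1.16)), (np.float32(241.55461), np.float64(1.22))]
16.775 [0.51751121 0.20625739 0.08547496] [ 0.26652338 -0.03582437  0.07810371]
the job is handed in; nothing more can be done
None
```

I turned the dial from yellow to blue, pressed the start key to its stop and released it, and handed the job in at 16.8 s; the dial still read blue on camera, but I didn't image the released key or recheck the bystanders, and no verdict came back.

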